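# Clear a jammed bead feeder tube

### The job

Two beads are stuck in the foot of the clear feeder tube. Tip the tube over to its stop so that its foot hangs over the tray, then take the clearing rod by its handle and push it down inside the tube until its collar rests on the tube's mouth and both beads have dropped into the tray. Let go and leave the rod there in the tipped tube; leave the other things on the bench where they are.

Things in the scene. Friction and masses are not known exactly. Their poses are not given: they have to be found in the camera images.
- tube (a joint): Tip angle of the feeder's clear tube, pivoted between two upright green cheeks. 0 = upright as found; grows as its mouth tips away from the tray (to the feeder's -x, roughly toward the robot), to a firm stop at 0.61 rad (35 degrees). The pivot is stiff: the tube stays where left; 2 to 3 N sideways at the mouth moves it.
- tube_hinge (a point): The tube's pivot, on the tube's centre line, 120 mm above the table. Axes fixed to the tube: z up along the tube to its mouth, y along the pivot. Clear plastic tube, bore 24 mm, outside 30 mm, open at both ends, 125 mm long. Two green cheeks (36 mm along x, 6 mm thick, inner faces 34 mm from the centre line) stand each side of it (y), up to 135 mm above the table.
- tube_foot (a point): Centre of the tube's lower end, 60 mm below the pivot; axes as tube_hinge. Two sprung ball catches on +-y, 12 mm above the foot, hold the beads: pushing a bead past them takes about 4 to 6 N. With the tube upright a steel platen 14 mm under the foot blocks the way out; tipped to the stop, the foot hangs over the tray.
- tube_mouth (a point): Centre of the tube's mouth rim, 65 mm from the pivot along the tube; same axes as tube_hinge (z out of the mouth). Moves with the tube. The top 20 mm flares like a funnel to 48 mm outside and 42 mm inside at the rim.
- tray (a point): Centre of the catch tray's inner floor, 10 mm above the table, fixed to the feeder. Axes: z up, x from the tube to the tray (roughly away from the robot), y along the pivot; the pivot is at (-87, 0, +110) mm in them. Green open tray, 130 (x) x 120 mm outside, walls 4 mm, rim 38 mm above its floor. The feeder is screwed to the bench.
- bead_low_center (a point): Centre of the lower of two round stone beads, 20 mm in diameter, 12 g, stuck one on the other inside the tube against the catches.
- bead_high_center (a point): Centre of the upper bead, the same size.
- rod_grip (a point): Middle of the clearing rod's round dark-wood handle (22 mm in diameter, 50 mm long), 142 mm above the rod's lower end; z along the rod toward the handle. It stands upright and loose in a wooden block. Under the handle a steel collar (54 mm in diameter, 5 mm thick), then a steel rod 13 mm in diameter. About 110 g.
- rod_tip (a point): The rod's lower end, on its axis; the collar's underside is 112 mm above it. The collar is wider than the tube's mouth: when it rests on the rim, this end lies 112 mm down the tube, at the catches, and both beads have been pushed out.
- rod_block: Wooden block 60 x 60 x 50 mm, fixed, with an upright through hole 16 mm wide in which the rod stands on the table; origin under its centre.
- mandrel_mid (a point): Bystander: steel ring mandrel, a plain cone without collar or handle, 25 mm thick below to 16 mm at the top, 165 mm tall, standing in a like block; this point 80 mm above its foot. Too thick for the tube.
- jar: Bystander: jar 54 mm wide, 55 mm tall, origin under its centre.
- tin: Bystander: tin 64 mm wide, 70 mm tall, origin under its centre.
- screwdriver: Bystander: screwdriver lying on the table, along its x axis.
- wrench: Bystander: wrench lying along its x axis.
- brush: Bystander: brush lying along its x axis.
- bit_box: Bystander: grey drill-bit box 110 x 60 x 22 mm, origin under its centre.
There are look-alikes about, which are no part of the job. What is shaped like the part that bears rod_grip but blue or green is not meant.

How it is judged:
By the outcome, as a careful person would: the job done as asked, in the order asked, and still so for the second after the job is handed in, with the robot touching nothing.
It also fails if it takes over 48 s, if anything falls off the work surface, if the arm or the gripper's body presses on something with over 40 N, if the wrist force passes 120 N, or if a joint passes its speed limit or range.

### The arm

A 6-joint arm with a two-finger parallel gripper is mounted at the origin on the work surface. World frame = base frame: x ahead of the robot, y to its left, z up, the work surface at z = 0. Lengths are in m, angles in rad, forces in N, time in s.
With the tool pointing down it reaches from about 0.3 to 0.85 m from the base axis. Payload 4.2 kg.
Tool frame: the origin (TCP) lies between the finger pads; the fingertips stand 19 mm ahead of it and the grasp point (between the pads) is the TCP; z points along the fingers, y is the line along which they close (so a half turn about z gives the same grasp; the last joint's range is limited). The gripper opens to 91 mm and grips with 3 to 60 N. Pads are 32 mm wide; open, the fingers measure 118 mm over their backs; the gripper's body (76 mm by 178 mm) begins 60 mm behind the grasp point.
Start: joints at [-1.268, 0.32, 1.565, -0, 1.257, -0.02], TCP at [0.182, -0.545, 0.233] pointing down, gripper open.
Joint ranges: [-3.11, 3.11], [-0.84, 2.01], [0.21, 2.61], [-1.34, 4.49], [0.05, 2.63], [-2.56, 2.56]. Speed limits (rad/s): [2.57, 2.57, 3.14, 3.14, 3.14, 3.14].

### API

Orientations are given as a unit quaternion [w, x, y, z].
In Python, from cell import r gives the robot as it stands. The module is installed in compiled form; this text tells all that it offers.
- The arm moves only by the tool servo_tool, never from a script. Its argument "motion" is a list of rows, each a list of 3 entries, a list of its own where there are three numbers: the shift along the tool's x, y, z in mm, then the turn, a rotation vector about the tool's x, y, z in degrees, then the closure, from 0 (fully open) to 1 (shut). A call has 1 to 12 rows; each row shifts and turns the commanded pose from where the row before left it, along the tool's axes as they then stand; what a row does not reach is not made up. A row lasts 1/8 s, in which the tool goes at most 62.5 mm and 10.7 degrees, less where a joint would pass 70% of its speed; a pose out of reach is approached as far as the arm can. A call is refused whole if a number of a shift passes 62.5 or a number of a turn 10.7, either way. A call with a gripper value outside its range is refused whole. The fingers move at their own pace and stop on an object; the grip force is fixed at half the most. Time passes only in rows, so rows that do not move let the fingers close. It gives the time, the measured TCP pose, the force, the opening and the grip force at its end, in the units of the state.
- r.get_obs(): the state, without advancing time (a new reading comes with each control period).
- r.read_camera(name): name is "scene" or "top"; returns a dict with "image" (384x512x3 uint8, red, green, blue), "mtx" (3x3 intrinsics, pixels), "D" ([k1, k2, p1, p2, k3] as OpenCV has them; the pictures are not rectified), "R" (3x3) and "t" (3): a world point X has camera coordinates R X + t. Camera axes: x right, y down, z forward; pixel columns grow to the right and rows downward; lengths in m; the calibration is good to about 2 mm. A picture is of the moment at which its call begins. There is no depth.
- r.close_job(): hands the job in; it is judged then, once.
The state is a dict: "time_s": time; "joint_positions": joint angles; "dq": joint speeds; "joint_torque": joint torques, N m; "ee_pos": TCP position; "ee_rot": TCP orientation; "force": force on the tool from outside, world axes, zero at the start; "ft_torque": the same for the moment, N m; "finger_gap": finger opening in m; "finger_force": force on a finger pad.
Only numpy, scipy, OpenCV 4.12 (cv2) and the standard library are available. Lean on these libraries where they do the work, as an engineer would, in place of code of your own. Each camera call takes 0.05 s, during which the arm holds its last target. There are 200 camera calls.

## Working session

There is one attempt and no reset: what is moved stays moved. The work goes in short steps, Python scripts to look and compute and a tool call to move; the robot and the scene stay as the last step left them, time stands still between calls to the robot, and variables do not carry over. Pictures are saved under pics/ and viewed, at most 10 in all, crops included, and the job is handed in when it is done.

Besides the shell and the picture viewer there is one more tool, called after ">>>" in YAML: its name, and indented under it one key for each argument. servo_tool: Moves the arm, as the interface text tells. Its arguments: {"type":"object","properties":{"motion":{"type":"array"}},"required":["motion"]}

```bash
mkdir -p pics; python3 - <<'E'
from cell import r
import cv2,numpy as np,pickle
d={}
for n in("scene","top"):
    c=r.read_camera(n);d[n]=c
    cv2.imwrite(f"pics/{n}0.png",cv2.resize(c["image"][:,:,::-1],(800,600),interpolation=cv2.INTER_CUBIC))
    print(n,c["mtx"].round(1).tolist(),c["D"],(-c["R"].T@c["t"]).round(3),c["R"].round(2).tolist())
pickle.dump(d,open("cams.pkl","wb"))
o=r.get_obs();print(o)
E
```

```text
scene [[378.9, 0.0, 255.2], [0.0, 378.9, 193.0], [0.0, 0.0, 1.0]] [-0.01292747  0.          0.          0.          0.        ] [ 1.014 -0.35   0.966] [[0.67, 0.75, 0.0], [0.61, -0.54, -0.58], [-0.43, 0.39, -0.81]]
top [[365.8, 0.0, 259.7], [0.0, 365.8, 189.0], [0.0, 0.0, 1.0]] [0.02634846 0.         0.         0.         0.        ] [0.439 0.048 1.224] [[0.02, -1.0, 0.0], [-0.99, -0.02, -0.12], [0.12, 0.0, -0.99]]
{'time_s': 0.1, 'joint_positions': array([-1.26800105e+00,  3.20195510e-01,  1.56555466e+00,  2.71481423e-05,
        1.25739785e+00, -2.00033178e-02]), 'dq': array([ 0.00093717, -0.00037754, -0.00373717,  0.00119682, -0.00030932,
       -0.00192569]), 'joint_torque': array([-8.93390225e-04, -4.13335454e+01, -2.32509470e+01,  7.28072086e-02,
        4.20953287e-02, -3.78017899e-05]), 'ee_pos': array([ 0.18228244, -0.54489389,  0.2322239 ]), 'ee_rot': array([-7.71743667e-04,  9.87003759e-01,  1.60695288e-01, -9.68147600e-05]), 'force': array([-0.14346081,  1.1208359 ,  0.09691914]), 'ft_torque': array([0.01637559, 0.00027309, 0.01306918]), 'finger_force': 0.0, 'finger_gap': 0.09134469933805431}
```

View pics/scene0.png

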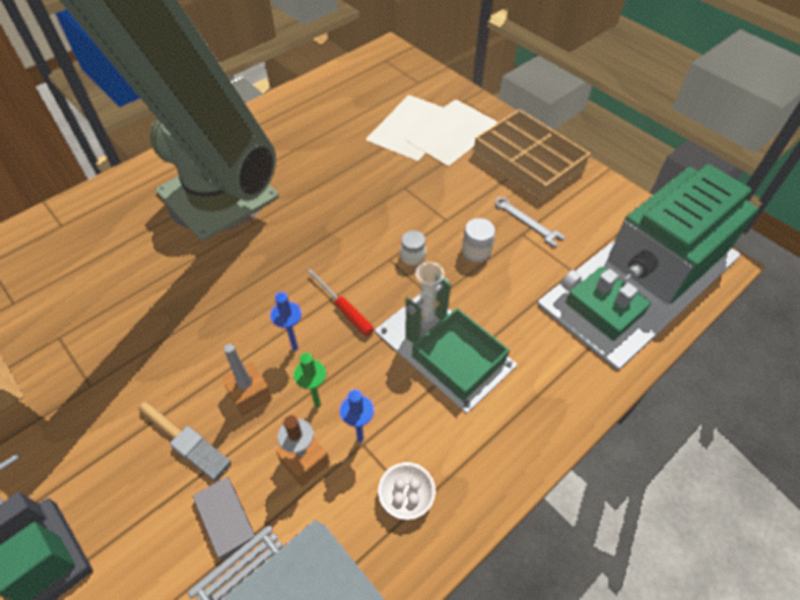

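View pics/top0.png

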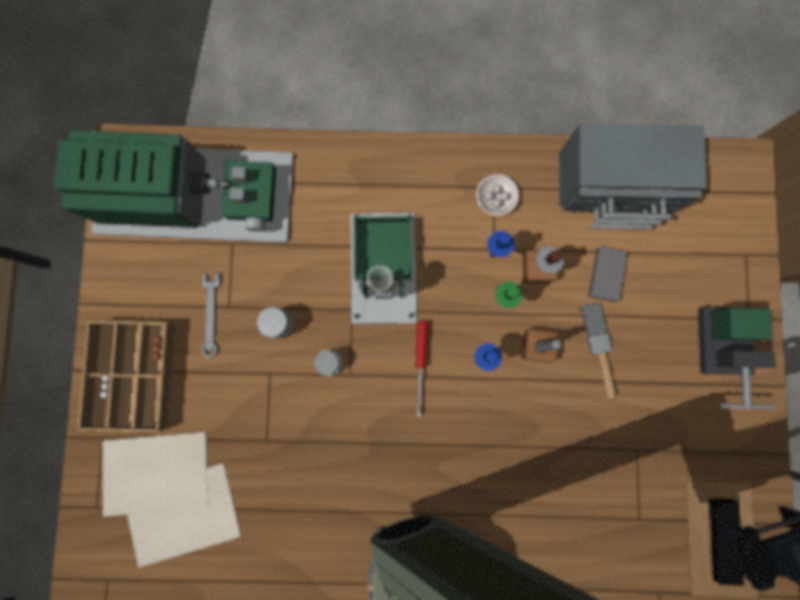

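Scene picture: brown-handled rod with steel collar in its block at (293,432). Things that could be taken for it: blue rods (285,305) and (355,405), green rod (309,370), and the mandrel (237,365). By the description I choose the brown one. The tube is at (430,285), and its mouth at (378,280) in the top view. Next I check the rod and tube in close crops.

```bash
python3 - <<'E'
import cv2,numpy as np,pickle
d=pickle.load(open("cams.pkl","rb"))
def crop(n,u,v,w,h,W,H): return cv2.resize(d[n]["image"][v:v+h,u:u+w,::-1],(W,H),interpolation=cv2.INTER_CUBIC)
# scale 6: 66x50 px each -> 396x300
a=crop("scene",160,255,66,50,396,300);b=crop("top",315,140,66,50,396,300)
c=crop("scene",240,162,66,50,396,300);e=crop("top",215,150,66,50,396,300)
cv2.imwrite("pics/crops.png",np.vstack([np.hstack([a,b]),np.hstack([c,e])]))
E
```

```text
(no output)
```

View pics/crops.png

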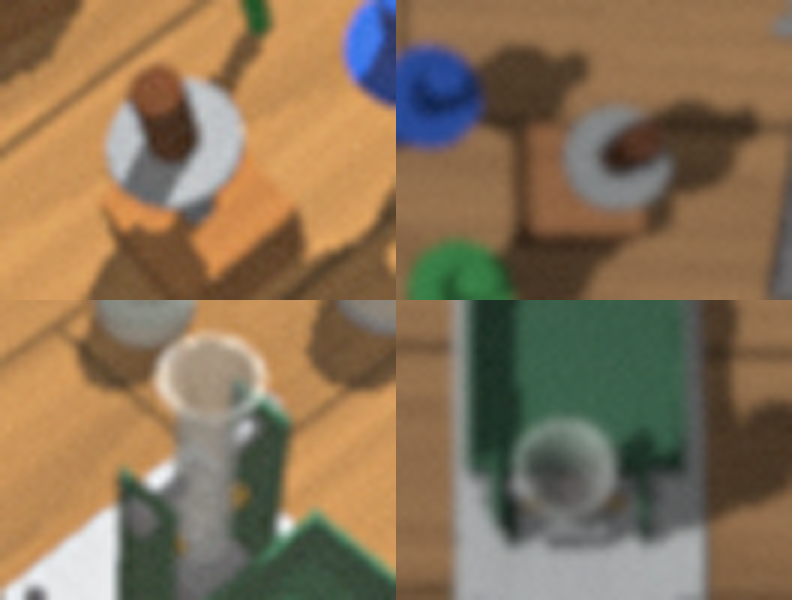

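```bash
cat > h.py <<'E'
import cv2,numpy as np,pickle
d=pickle.load(open("cams.pkl","rb"))
def und(n,p):
    c=d[n];q=cv2.undistortPoints(np.array([[p]],float),c["mtx"],c["D"])[0,0]
    return q
def plane(n,p,z):
    c=d[n];q=und(n,p);v=c["R"].T@np.r_[q,1];o=-c["R"].T@c["t"]
    return o+v*(z-o[2])/v[2]
def tri(ps,pt):
    P=[np.c_[d[n]["R"],d[n]["t"]] for n in("scene","top")]
    X=cv2.triangulatePoints(P[0],P[1],und("scene",ps),und("top",pt))[:,0];return X[:3]/X[3]
def cr(u,v,x,y,s=6): return (u+(x+.5)/s-.5,v+(y+.5)/s-.5)
E
python3 - <<'E'
from h import *
np.set_printoptions(precision=4,suppress=True)
for nm,a,b,z in[("collar",cr(160,255,175,143),cr(315,140,223,157),.117),("htop",cr(160,255,157,83),cr(315,140,251,139),.167),("mouth",cr(240,162,211,77),cr(215,150,169,167),.185)]:
    print(nm,tri(a,b),plane("scene",a,z),plane("top",b,z))
f=lambda x,y:((x+.5)*.64-.5,(y+.5)*.64-.5)
for p in[(350,214),(415,213),(417,322),(351,323)]:print("plate",plane("top",f(*p),.006))
for p in[(375,330),(466,406),(516,364)]:print("plate scene",plane("scene",f(*p),.006))
for nm,p,z in[("jar",(328,362),.055),("tin",(274,322),.07),("blue",(501,244),.1),("green",(508,294),.1),("blue2",(488,357),.1),("mandreltop",(550,345),.165)]:print(nm,plane("top",f(*p),z))
E
```

```text
collar [ 0.6474 -0.2297  0.1213] [ 0.6467 -0.2276  0.117 ] [ 0.6472 -0.2323  0.117 ]
htop [ 0.6467 -0.2289  0.1755] [ 0.6443 -0.2256  0.167 ] [ 0.647  -0.2333  0.167 ]
mouth [0.5935 0.0982 0.1895] [0.5915 0.1015 0.185 ] [0.5937 0.0978 0.185 ]
plate [0.7588 0.1745 0.006 ]
plate [0.7643 0.0329 0.006 ]
plate [0.5261 0.0239 0.006 ]
plate [0.521  0.1646 0.006 ]
plate scene [0.5265 0.0299 0.006 ]
plate scene [0.7551 0.0465 0.006 ]
plate scene [0.7572 0.1766 0.006 ]
jar [0.4374 0.2039 0.055 ]
tin [0.5153 0.3138 0.07  ]
blue [ 0.6794 -0.1392  0.1   ]
green [ 0.5789 -0.1533  0.1   ]
blue2 [ 0.4539 -0.1143  0.1   ]
mandreltop [ 0.4777 -0.2191  0.165 ]
```

>>> servo_tool:
  motion:
    - [[0,0,0],[0,0,8.1],1]
    - [[0,0,0],[0,0,8.1],1]
    - [[35,-45,0],[0,0,0],1]
    - [[35,-45,0],[0,0,0],1]
    - [[35,-45,0],[0,0,0],1]
    - [[35,-45,0],[0,0,0],1]
    - [[35,-45,0],[0,0,0],1]
    - [[35,-45,0],[0,0,0],1]
    - [[35,-45,0],[0,0,0],1]
    - [[35,-45,0],[0,0,0],1]
    - [[35,-45,0],[0,0,0],1]
    - [[35,-45,0],[0,0,0],1]

```text
time_s: 1.6
ee_pos: [0.5148, -0.08, 0.2327]
ee_rot: [0.0, 1.0, 0.02, -0.0]
force: [1.0, 0.9, 0.6]
finger_gap: 0.0004
finger_force: 0.0
```

>>> servo_tool:
  motion:
    - [[36,-44,0],[0,0,0],1]
    - [[36,-44,0],[0,0,0],1]
    - [[36,-44,0],[0,0,0],1]
    - [[36,-44,0],[0,0,0],1]
    - [[0,0,0],[0,0,0],1]
    - [[0,0,25],[0,0,0],1]
    - [[0,0,25],[0,0,0],1]
    - [[0,0,0],[0,0,0],1]

```text
time_s: 2.6
ee_pos: [0.6489, 0.0989, 0.1806]
ee_rot: [0.001, 1.0, 0.02, -0.003]
force: [-0.0, -0.0, 0.1]
finger_gap: 0.0006
finger_force: 0.0
```

>>> servo_tool:
  motion:
    - [[-8,0,0],[0,0,0],1]
    - [[-6,0,0],[0,0,0],1]
    - [[-6,0,0],[0,0,0],1]
    - [[-6,0,0],[0,0,0],1]
    - [[-6,0,0],[0,0,0],1]
    - [[-6,0,0],[0,0,0],1]
    - [[-6,0,0],[0,0,0],1]
    - [[-4,0,0],[0,0,0],1]
    - [[-2,0,0],[0,0,0],1]
    - [[0,0,0],[0,0,0],1]

```text
time_s: 3.85
ee_pos: [0.6007, 0.098, 0.1827]
ee_rot: [0.0, 1.0, 0.02, -0.0]
force: [2.1, -0.2, -1.2]
finger_gap: 0.0006
finger_force: 0.7
```

Contact at about 2 N. I continue to the stop.

>>> servo_tool:
  motion:
    - [[-3,0,0],[0,0,0],1]
    - [[-3,0,0],[0,0,0],1]
    - [[-2,0,0],[0,0,0],1]
    - [[0,0,0],[0,0,0],1]

```text
time_s: 4.35
ee_pos: [0.5943, 0.0977, 0.1833]
ee_rot: [-0.0, 1.0, 0.02, 0.002]
force: [5.4, 0.0, -1.5]
finger_gap: 0.0004
finger_force: 2.6
```

>>> servo_tool:
  motion:
    - [[-2,0,0],[0,0,0],1]
    - [[-1,0,0],[0,0,0],1]
    - [[0,0,0],[0,0,0],1]

```text
time_s: 4.72
ee_pos: [0.5937, 0.0976, 0.1837]
ee_rot: [-0.0, 1.0, 0.02, 0.005]
force: [11.3, -0.1, -3.6]
finger_gap: 0.001
finger_force: 6.3
```

>>> servo_tool:
  motion:
    - [[10,0,0],[0,0,0],1]
    - [[10,0,0],[0,0,0],1]
    - [[0,0,-30],[0,0,0],1]
    - [[0,0,-30],[0,0,0],1]
    - [[3,47,0],[0,0,0],0.4]
    - [[3,47,0],[0,0,0],0.4]
    - [[3,47,0],[0,0,0],0.4]
    - [[3,47,0],[0,0,0],0.4]
    - [[3,47,0],[0,0,0],0.4]
    - [[3,47,0],[0,0,0],0.4]
    - [[3,47,0],[0,0,0],0.4]
    - [[0,0,0],[0,0,0],0.4]

```text
time_s: 6.22
ee_pos: [0.6435, -0.2327, 0.2417]
ee_rot: [-0.0, 1.0, 0.018, -0.001]
force: [-0.9, 0.8, -1.1]
finger_gap: 0.0546
finger_force: 0.0
```

```bash
python3 - <<'E'
from cell import r
import cv2,numpy as np,pickle
d={n:r.read_camera(n) for n in("scene","top")}
pickle.dump(d,open("cams.pkl","wb"))
def crop(n,u,v,w,h,W,H): return cv2.resize(d[n]["image"][v:v+h,u:u+w,::-1],(W,H),interpolation=cv2.INTER_CUBIC)
a=crop("scene",150,220,66,100,396,600)
c=crop("scene",230,162,66,50,396,300);e=crop("top",215,150,66,50,396,300)
cv2.imwrite("pics/c2.png",np.hstack([a,np.vstack([c,e])]))
print(r.get_obs()["ee_pos"])
E
```

```text
[ 0.64370855 -0.22939692  0.2422225 ]
```

View pics/c2.png

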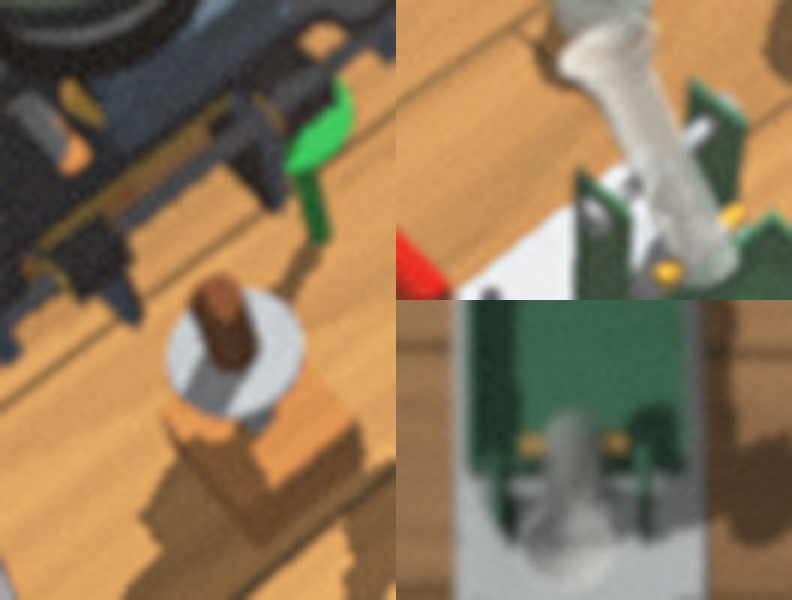

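```bash
python3 - <<'E'
from h import *
np.set_printoptions(precision=4,suppress=True)
print("ftip mid",plane("scene",cr(150,220,204,262),.2225))
print("htop",plane("scene",cr(150,220,217,288),.167))
print("mouth", plane("top",cr(215,150,171,248),.173),plane("scene",cr(230,162,211,48),.173))
print("rim low edge",plane("top",cr(215,150,174,292),.16))
for x in(119,215):print("rim side",plane("top",cr(215,150,x,245),.173))
def proj(n,X):
    c=d[n];return cv2.projectPoints(np.array([X],float),cv2.Rodrigues(c["R"])[0],c["t"],c["mtx"],c["D"])[0][0,0]
p=proj("scene",(.6437,-.2294,.2227));print("tcp tip proj crop",(p[0]-150+.5)*6,(p[1]-220+.5)*6)
# catches at tipped: sides' midpoint
print("foot-catch",[plane("top",cr(215,150,x-396,y-300),.08) for x,y in((530,445),(617,443))])
E
```

```text
ftip mid [ 0.6573 -0.2308  0.2225]
htop [ 0.6427 -0.2244  0.167 ]
mouth [0.556  0.0963 0.173 ] [0.5552 0.0997 0.173 ]
rim low edge [0.536  0.0949 0.16  ]
rim side [0.557  0.1214 0.173 ]
rim side [0.558  0.0752 0.173 ]
tcp tip proj crop 185.22929148821424 233.7389729504348
foot-catch [array([0.6207, 0.1216, 0.08  ]), array([0.6227, 0.0757, 0.08  ])]
```

>>> servo_tool:
  motion:
    - [[2,0,30],[0,0,0],0.4]
    - [[0,0,30],[0,0,0],0.4]
    - [[0,0,25],[0,0,0],0.4]
    - [[0,0,12],[0,0,0],0.4]
    - [[0,0,0],[0,0,0],0.4]
    - [[0,0,0],[0,0,0],1]
    - [[0,0,0],[0,0,0],1]
    - [[0,0,0],[0,0,0],1]
    - [[0,0,0],[0,0,0],1]
    - [[0,0,0],[0,0,0],1]

```text
time_s: 7.58
ee_pos: [0.6463, -0.2296, 0.1464]
ee_rot: [0.0, 1.0, 0.02, 0.0]
force: [1.0, 0.7, 2.5]
finger_gap: 0.0215
finger_force: 30.0
```

>>> servo_tool:
  motion:
    - [[0,0,-25],[0,0,0],1]
    - [[0,0,-40],[0,0,0],1]
    - [[0,0,-50],[0,0,0],1]
    - [[0,0,-50],[0,0,0],1]
    - [[0,0,-35],[0,0,0],1]
    - [[-28,-47,0],[0,0,0],1]
    - [[-28,-47,0],[0,0,0],1]
    - [[-28,-47,0],[0,0,0],1]
    - [[-28,-47,0],[0,0,0],1]
    - [[-28,-47,0],[0,0,0],1]
    - [[-28,-47,0],[0,0,0],1]
    - [[-28,-47,0],[0,0,0],1]

```text
time_s: 9.07
ee_pos: [0.4357, 0.0926, 0.3456]
ee_rot: [-0.0, 1.0, 0.02, -0.0]
force: [0.5, 1.1, -1.1]
finger_gap: 0.0212
finger_force: 30.0
```

>>> servo_tool:
  motion:
    - [[0,0,0],[0,7,0],1]
    - [[0,0,0],[0,7,0],1]
    - [[0,0,0],[0,7,0],1]
    - [[0,0,0],[0,7,0],1]
    - [[0,0,0],[0,7,0],1]
    - [[0,0,0],[0,0,0],1]

```text
time_s: 9.82
ee_pos: [0.4344, 0.091, 0.3441]
ee_rot: [-0.006, 0.954, 0.02, 0.299]
force: [0.8, -1.1, -0.0]
finger_gap: 0.0215
finger_force: 30.0
```

```bash
cat > st.py <<'E'
from cell import r
import numpy as np
from scipy.spatial.transform import Rotation as Ro
np.set_printoptions(precision=4,suppress=True)
o=r.get_obs();q=o["ee_rot"];R=Ro.from_quat(np.r_[q[1:],q[0]]).as_matrix();p=o["ee_pos"]
y=np.radians(2.3);a=np.radians(35);u=np.array([-np.sin(a)*np.cos(y),-np.sin(a)*np.sin(y),np.cos(a)])
m=np.array([.556,.098,.173])
tip=p+.146*R[:,2]
print("tcp",p,"toolz",R[:,2],"want",-u,"tip",tip)
print("tool-frame tip->mouth",R.T@(m-tip)*1e3,"rotvec deg (tool)",np.degrees(np.cross(R.T@R[:,2],R.T@-u)))
print(o["time_s"],o["force"],o["finger_gap"],o["joint_positions"])
E
python3 st.py
```

```text
tcp [0.4344 0.091  0.3441] toolz [ 0.5696  0.0224 -0.8216] want [ 0.5731  0.023  -0.8192] tip [0.5176 0.0943 0.2241]
tool-frame tip->mouth [ 2.4975 -2.2089 63.9534] rotvec deg (tool) [0.0255 0.2446 0.    ]
9.825 [ 0.8385 -1.0991 -0.0202] 0.02149665952223286 [ 0.276  -0.2303  2.0127 -0.1921  0.775   1.9027]
```

>>> servo_tool:
  motion:
    - [[2.5,-2,20],[0,0.2,0],1]
    - [[0,0,20],[0,0,0],1]
    - [[0,0,8],[0,0,0],1]
    - [[0,0,0],[0,0,0],1]

```text
time_s: 10.32
ee_pos: [0.4672, 0.0945, 0.3077]
ee_rot: [-0.006, 0.953, 0.019, 0.301]
force: [0.1, -0.1, -0.9]
finger_gap: 0.0211
finger_force: 30.0
```

```bash
python3 st.py; python3 - <<'E'
from cell import r
import cv2,numpy as np,pickle
d={n:r.read_camera(n) for n in("scene","top")}
pickle.dump(d,open("cams.pkl","wb"))
def crop(n,u,v,w,h,W,H): return cv2.resize(d[n]["image"][v:v+h,u:u+w,::-1],(W,H),interpolation=cv2.INTER_CUBIC)
a=crop("scene",230,125,66,100,396,600)
e=crop("top",215,140,66,100,396,600)
cv2.imwrite("pics/c3.png",np.hstack([a,e]))
E
```

```text
tcp [0.4672 0.0945 0.3077] toolz [ 0.5744  0.0224 -0.8182] want [ 0.5731  0.023  -0.8192] tip [0.551  0.0977 0.1883]
tool-frame tip->mouth [-4.7052 -0.0727 15.3719] rotvec deg (tool) [ 0.0409 -0.0912 -0.    ]
10.325 [ 0.1023 -0.1059 -0.8667] 0.02107851978889285 [ 0.2587 -0.1499  2.0498 -0.2083  0.6512  1.9176]
```

View pics/c3.png

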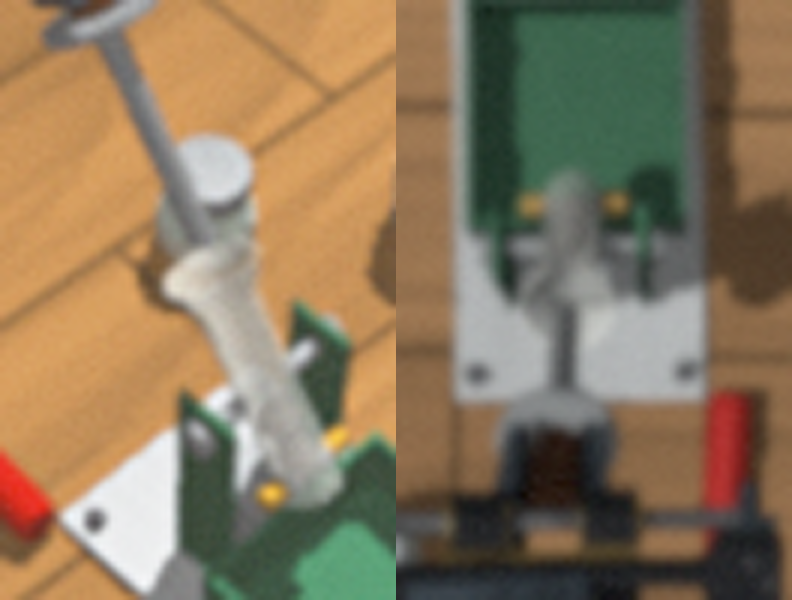

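>>> servo_tool:
  motion:
    - [[-4.5,1,0],[0,0,0],1]
    - [[0,0,0],[0,0,0],1]
    - [[0,0,10],[0,0,0],1]
    - [[0,0,10],[0,0,0],1]
    - [[0,0,10],[0,0,0],1]
    - [[0,0,10],[0,0,0],1]
    - [[0,0,0],[0,0,0],1]

```text
time_s: 11.3
ee_pos: [0.4861, 0.0942, 0.2715]
ee_rot: [-0.006, 0.953, 0.019, 0.301]
force: [0.6, -0.2, -2.6]
finger_gap: 0.0212
finger_force: 30.0
```

```bash
python3 st.py
```

```text
tcp [0.4861 0.0942 0.2715] toolz [ 0.5742  0.0224 -0.8184] want [ 0.5731  0.023  -0.8192] tip [0.5699 0.0975 0.152 ]
tool-frame tip->mouth [  0.6829  -1.0451 -25.1261] rotvec deg (tool) [ 0.0381 -0.0708 -0.    ]
11.3 [ 0.5565 -0.2406 -2.5901] 0.02116738561593702 [ 0.2426 -0.0861  2.0936 -0.2267  0.5432  1.9321]
```

>>> servo_tool:
  motion:
    - [[0,0,6],[0,0,0],1]
    - [[0,0,6],[0,0,0],1]
    - [[0,0,6],[0,0,0],1]
    - [[0,0,6],[0,0,0],1]
    - [[0,0,6],[0,0,0],1]
    - [[0,0,6],[0,0,0],1]
    - [[0,0,5],[0,0,0],1]
    - [[0,0,5],[0,0,0],1]
    - [[0,0,5],[0,0,0],1]

```text
time_s: 12.42
ee_pos: [0.5157, 0.0956, 0.2314]
ee_rot: [-0.006, 0.953, 0.019, 0.303]
force: [-6.0, 0.2, 5.0]
finger_gap: 0.0216
finger_force: 30.0
```

```bash
python3 st.py
```

```text
tcp [0.5157 0.0956 0.2314] toolz [ 0.5766  0.0231 -0.8167] want [ 0.5731  0.023  -0.8192] tip [0.5999 0.0989 0.1122]
tool-frame tip->mouth [ -0.751   -0.8124 -75.0382] rotvec deg (tool) [ 0.0019 -0.245  -0.    ]
12.425 [-5.9835  0.1745  5.0026] 0.021641567792309677 [ 0.2256  0.0067  2.1218 -0.2646  0.4191  1.9656]
```

>>> servo_tool:
  motion:
    - [[0,0,4],[0,0,0],1]
    - [[0,0,4],[0,0,0],1]
    - [[0,0,4],[0,0,0],1]
    - [[0,0,4],[0,0,0],1]
    - [[0,0,4],[0,0,0],1]
    - [[0,0,4],[0,0,0],1]
    - [[0,0,3],[0,0,0],1]
    - [[0,0,3],[0,0,0],1]
    - [[0,0,0],[0,0,0],1]

```text
time_s: 13.55
ee_pos: [0.5327, 0.0962, 0.206]
ee_rot: [-0.006, 0.953, 0.019, 0.302]
force: [0.6, 0.5, -0.0]
finger_gap: 0.0215
finger_force: 30.0
```

```bash
python3 st.py
```

```text
tcp [0.5327 0.0962 0.206 ] toolz [ 0.5752  0.0228 -0.8177] want [ 0.5731  0.023  -0.8192] tip [0.6167 0.0995 0.0866]
tool-frame tip->mouth [   0.0787   -0.905  -105.5658] rotvec deg (tool) [ 0.0173 -0.1453  0.    ]
13.55 [ 0.6411  0.5109 -0.0164] 0.021495644071227546 [ 0.2167  0.0664  2.1339 -0.3003  0.3499  1.9986]
```

>>> servo_tool:
  motion:
    - [[0,0,2],[0,0,0],1]
    - [[0,0,2],[0,0,0],1]
    - [[0,0,2],[0,0,0],1]
    - [[0,0,2],[0,0,0],1]
    - [[0,0,0],[0,0,0],1]

```text
time_s: 14.18
ee_pos: [0.5371, 0.0964, 0.2027]
ee_rot: [-0.006, 0.952, 0.019, 0.304]
force: [-16.8, -1.6, 18.4]
finger_gap: 0.0216
finger_force: 30.0
```

```bash
python3 st.py
```

```text
tcp [0.5371 0.0964 0.2027] toolz [ 0.5789  0.0233 -0.8151] want [ 0.5731  0.023  -0.8192] tip [0.6216 0.0998 0.0837]
tool-frame tip->mouth [  -1.7724   -0.8271 -110.7702] rotvec deg (tool) [-0.0023 -0.4048 -0.    ]
14.175 [-16.785   -1.6105  18.3596] 0.021648065130826104 [ 0.215   0.0768  2.1348 -0.3121  0.3343  2.0101]
```

```bash
cat > pic.py <<'E'
import sys
from cell import r
import cv2,numpy as np,pickle
d={n:r.read_camera(n) for n in("scene","top")}
def crop(n,u,v,w,h,W,H): return cv2.resize(d[n]["image"][v:v+h,u:u+w,::-1],(W,H),interpolation=cv2.INTER_CUBIC)
a=crop("scene",235,145,100,120,396,475)
e=crop("top",205,130,80,96,396,475)
cv2.imwrite(sys.argv[1],np.hstack([a,e]))
E
python3 pic.py pics/c4.png
```

```text
(no output)
```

View pics/c4.png

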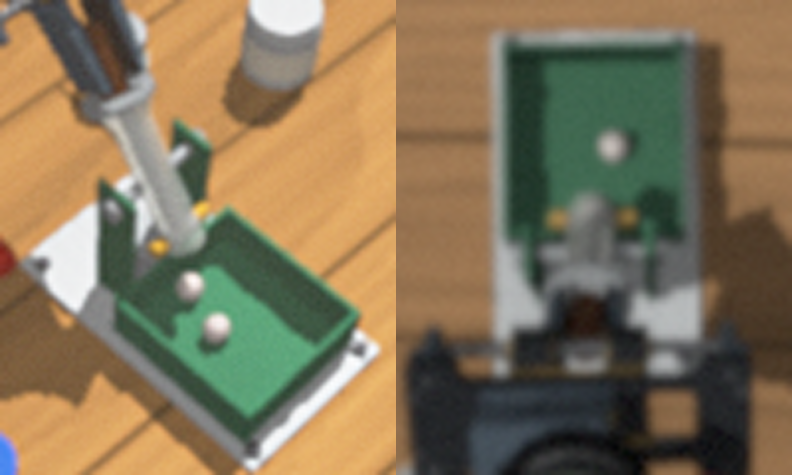

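Scene crop: both beads lie in the tray at (190,287) and (216,328), and the collar is on the mouth at (115,100). I relax the push, let go and back out along the tube.

>>> servo_tool:
  motion:
    - [[0,0,-2],[0,0,0],1]
    - [[0,0,0],[0,0,0],0.7]
    - [[0,0,0],[0,0,0],0.5]
    - [[0,0,0],[0,0,0],0.4]
    - [[0,0,0],[0,0,0],0.4]
    - [[0,0,-15],[0,0,0],0.4]
    - [[0,0,-25],[0,0,0],0.4]
    - [[0,0,-40],[0,0,0],0.4]
    - [[0,0,-40],[0,0,0],0.4]
    - [[0,0,-30],[0,0,0],0.4]
    - [[0,0,0],[0,0,0],0.4]

```text
time_s: 15.65
ee_pos: [0.4496, 0.0932, 0.3275]
ee_rot: [-0.007, 0.952, 0.019, 0.305]
force: [-0.4, -0.5, 1.0]
finger_gap: 0.0549
finger_force: 0.0
```

```bash
python3 pic.py pics/c5.png; python3 st.py
```

```text
tcp [0.4494 0.0929 0.324 ] toolz [ 0.576   0.0232 -0.8172] want [ 0.5731  0.023  -0.8192] tip [0.5335 0.0963 0.2047]
tool-frame tip->mouth [ 0.1249 -0.8169 38.9005] rotvec deg (tool) [-0.0049 -0.199   0.    ]
15.75 [-0.1671  0.7428 -0.8953] 0.054559672185330275 [ 0.2689 -0.1939  2.0416 -0.2037  0.7022  1.9152]
```

View pics/c5.png

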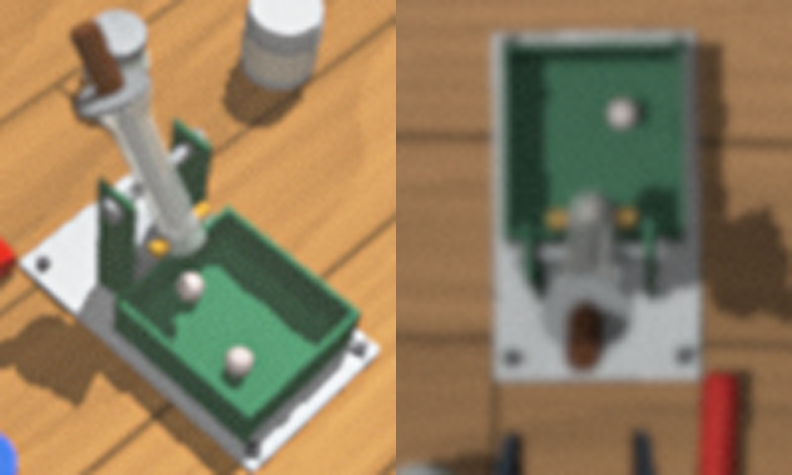

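The picture shows the rod seated with its collar on the mouth at (115,95), both beads in the tray at (190,287) and (238,361), the tube still tipped and the gripper clear.

```bash
python3 -c "
from cell import r
print(r.close_job())"
```

```text
the job is handed in; nothing more can be done
None
```

I handed the job in at about 16 s: the tube is tipped to its stop, the rod is left in it with its collar on the mouth, both beads are in the tray, and the gripper is clear.

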